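Size a round bar in an inclined ring gauge

TASK

Two round bars stand in the wooden rack. Take the thicker one and pass it nose first down through the rings of the leaning ring gauge, one ring after another, until the smallest ring stops it; with the bar still in the gripper, press it gently but noticeably against that ring for a moment to be sure it is home, then let go and leave it standing in the gauge. Do not shift the gauge's clamped ring by pushing hard, and leave the thin bar in its pocket and the bottle and jar where they are.

Things in the scene. Friction and masses are not known exactly. Their poses are not given: they have to be found in the camera images.
- bar_thick: the bar to be sized: plain round aluminium bar, 24 mm diameter, 200 mm long, 0.17 to 0.31 kg, both ends flat with a 1.5 mm chamfer. Origin: centre of its lower (nose) end; z runs along the bar to the upper end. At the start it stands upright in one of the rack's two pockets (either one)
- nose (a point): centre of the nose (lower) end face of the thick bar; 200 mm from the upper end
- bar_thin: a similar bar, 16 mm diameter, 140 mm long, standing upright in the other pocket. Origin: centre of its lower end. It stays there
- rack: fixed wooden block 70 x 160 x 45 mm (x, y, z). Two round pockets 29 mm wide and 35 mm deep (floor 10 mm above the bench), at y = +45 and y = -45 mm from its centre. Origin: centre of its underside
- gauge: fixed ring gauge: base plate 170 x 110 x 14 mm; a steel column at its far (+x) side leans 30 degrees from vertical towards the robot (-x). Four coaxial brass rings, 8 mm thick, sit on it: their axis leans 30 degrees too, 46 mm on the near side of the column, crosses 42 mm over the origin (on the bench). The bar enters from the upper end; column ends 21 mm above the top ring
- ring_a: top, widest ring: bore 34 mm, outside 52 mm. Origin on the ring axis in its upper face; z points up along the ring axis, x to the column
- ring_b: second ring, 43 mm below the first along the axis: bore 31 mm; origin and axes as ring_a
- ring_c: third ring, 42 mm below the second: bore 28 mm; origin and axes as ring_a
- ring_stop: lowest and smallest ring, bore 17 mm, which stops the 24 mm bar. Clamped on the column by friction 25 to 50 mm below the third ring (differs each time); a push of some 60 N would shift it. Origin on the ring axis in its upper face, where the bar's nose comes to rest; axes as ring_a
- dropper: small loose plastic dropper bottle, 30 mm wide, 86 mm high, a bystander; origin: centre of its underside
- jar: loose glass jar with dark lid, 64 mm wide, 99 mm high, a bystander; origin: centre of its underside

How it is judged (in metres and radians):
On the way, in this order (a step that is already met when the one before it is completed fails the run):
1. the thick bar is held by the gripper, its nose in the top ring (x of nose in the frame of ring_a between -0.007 and 0.007 m and y of nose in the frame of ring_a between -0.007 and 0.007 m and z of nose in the frame of ring_a between -0.06 and -0.004 m and contact force between the fingers and bar_thick above 1 N), for 0.05 s.
2. its nose has passed the third ring, bar still held (x of nose in the frame of ring_c between -0.005 and 0.005 m and y of nose in the frame of ring_c between -0.005 and 0.005 m and z of nose in the frame of ring_c below -0.01 m and contact force between the fingers and bar_thick above 1 N), for 0.05 s.
3. the held bar is pressed on the smallest ring with more than its own weight (over 5 N) (x of nose in the frame of ring_stop between -0.005 and 0.005 m and y of nose in the frame of ring_stop between -0.005 and 0.005 m and z of nose in the frame of ring_stop between -0.003 and 0.004 m and angle between the z axis of bar_thick and the z axis of ring_stop, either way round below 0.09 rad and contact force between bar_thick and ring_stop above 5 N and contact force between the fingers and bar_thick above 1 N), for 0.15 s.
At the end, for the whole second after the job is handed in: The thick bar stands in the gauge, released and at rest, through all rings, its nose on the smallest ring (within 4 mm along the axis and 5 mm sideways, in line with the ring axis within 0.09 rad); the thin bar is still in its pocket of the rack (x of nose in the frame of ring_stop between -0.005 and 0.005 m and y of nose in the frame of ring_stop between -0.005 and 0.005 m and z of nose in the frame of ring_stop between -0.003 and 0.004 m and angle between the z axis of bar_thick and the z axis of ring_stop, either way round below 0.09 rad and linear speed of bar_thick below 0.01 m/s and contact force between the fingers and bar_thick below 0.1 N and horizontal distance between bar_thin and rack below 0.056 m and angle between bar_thin's own z axis and vertical below 0.6 rad); the robot touches nothing.
It fails at once if the clamped ring is shifted more than 4 mm (distance of ring_stop from where it was at the start of the episode above 0.004 m).
It fails at once if the bar is pressed on or dropped against the smallest ring with over 50 N (contact force between bar_thick and ring_stop above 50 N).
It fails at once if the thin bar is lifted out of its pocket (height (world z) of bar_thin above 0.04 m).
It fails at once if the bottle is pushed or knocked over (distance of dropper from where it was at the start of the episode above 0.02 m or angle between dropper's own z axis and vertical above 0.5 rad).
It fails at once if the jar is pushed or knocked over (distance of jar from where it was at the start of the episode above 0.02 m or angle between jar's own z axis and vertical above 0.5 rad).
It also fails if it takes over 45 s, if anything falls off the work surface, if the arm or the gripper's body presses on something with over 40 N, if the wrist force passes 120 N, or if a joint passes its speed limit or range.

ROBOT

A 7-joint arm with a two-finger parallel gripper is mounted at the origin on the work surface; the furniture and walls round the work are solid. World frame = base frame: x ahead of the robot, y to its left, z up, the work surface at z = 0. Lengths are in mm, angles in rad, forces in N, time in s.
With the tool pointing down it reaches from about 350 to 900 mm from the base axis. Payload 8.1 kg.
Tool frame: the origin (TCP) lies midway between the tips of the shut fingers; the grasp point (between the pads) lies 19 mm behind it (grip_point_offset is the distance from the TCP to the grasp point, in mm); z points along the fingers, y is the line along which they close (so a half turn about z gives the same grasp; the last joint's range is limited). The gripper opens to 85 mm and grips with 20 to 120 N. Pads are 22 mm wide; open, the fingers measure 114 mm over their backs; the gripper's body (76 mm by 85 mm) begins 54 mm behind the grasp point. The pads swing forward as they close: fully open they stand 13 mm farther back than shut.
Start: joints at [1.247, 0.434, 0.025, 1.573, -0.012, 1.134, -0.075], TCP at [136.856, -609.846, 231.323] pointing down, gripper open.
Joint ranges: [-2.62, 2.62], [-0.44, 2.09], [-1.27, 1.32], [0.08, 2.57], [-1.32, 4.46], [0.12, 2], [-2.74, 2.74]. Speed limits (rad/s): [2.22, 2.22, 3.01, 3.01, 3.14, 3.14, 3.14].

INTERFACE

Orientations are given as a 3x3 rotation matrix whose columns are the frame's x, y, z axes.
In Python, from plant import * gives the robot as it stands. The module is installed in compiled form; this text tells all that it offers.
- The arm moves only by the tool drive_tool, never from a script. Its argument "series" is a list of rows, each an object with "translation": the shift along the tool's x, y, z in m, a list of three; "turn": the turn, a rotation vector about the tool's x, y, z in degrees, a list of three; "grip": the opening, from -1 (shut) to 1 (fully open). A call has 1 to 12 rows; each row is the pose to reach, as a shift and turn from the pose commanded when the call began, along the tool's axes at that moment; what a row does not reach only later rows make up. A row lasts 1/10 s, in which the tool goes at most 50 mm and 8.59 degrees, less where a joint would pass 70% of its speed; a pose out of reach is approached as far as the arm can. A call with a gripper value outside its range is refused whole. The fingers move at their own pace and stop on an object; "force" is the grip in N (left out, the last holds). Time passes only in rows, so rows that repeat a pose let the fingers close. It gives the time, the measured TCP pose, the force, the opening and the grip force at its end, in the units of the state.
- observe(): the state, without advancing time (a new reading comes with each control period).
- get_image(name): name is "scene" or "top"; returns the picture (384x512x3 uint8, red, green, blue); there is no depth.
- calibration(name): a dict with "fx", "fy", "cx", "cy" (pixels), "eye" and "attitude" of the camera in the world. Camera axes: x right, y down, z forward; pixel columns grow to the right and rows downward; lengths in mm; the calibration is good to about 2 mm. A picture is of the moment at which its call begins. calibration takes no time and is no camera call.
- close_job(): hands the job in; it is judged then, once.
The state is a dict: "time": time; "joint_positions": joint angles; "joint_velocities": joint speeds; "effort": joint torques, N m; "eef_pos": TCP position; "eef_rot": TCP orientation; "ft_force": force on the tool from outside, world axes, zero at the start; "torque": the same for the moment, N m; "finger_gap": finger opening in mm; "grip_force": force on a finger pad.
Only numpy, scipy, OpenCV 4.12 (cv2) and the standard library are available. Lean on these libraries where they do the work, as an engineer would, in place of code of your own. Each camera call takes 0.05 s, during which the arm holds its last target. There are 200 camera calls.

## Working session

There is one attempt and no reset: what is moved stays moved. The work goes in short steps, Python scripts to look and compute and a tool call to move; the robot and the scene stay as the last step left them, time stands still between calls to the robot, and variables do not carry over. Pictures are saved under pics/ and viewed, at most 10 in all, crops included, and the job is handed in when it is done.

Besides the shell and the picture viewer there is one more tool, called by a JSON object that holds its "op" and its "data", one argument or row to a line. drive_tool: Moves the arm, as the interface text tells. Its arguments: {"type":"object","properties":{"series":{"type":"array","items":{"type":"object","properties":{"translation":{"type":"array","items":{"type":"number"}},"turn":{"type":"array","items":{"type":"number"}},"grip":{"type":"number"}}}},"force":{"type":"number"}},"required":["series"]}

```bash
mkdir -p pics; python3 - <<'E'
from plant import *
import cv2
for n in("scene","top"):
    cv2.imwrite(f"pics/{n}0.png",get_image(n)[:,:,::-1]); print(n,calibration(n))
s=observe();print(s)
E
```

```text
scene {'fx': 485.45011846989195, 'fy': 485.45011846989195, 'cx': 261.15171039431266, 'cy': 196.1100968062862, 'eye': array([ 59.14986959, 227.7866456 , 923.05196511]), 'attitude': array([[-0.47559415, -0.68956795,  0.54617418],
       [-0.87964489,  0.3686293 , -0.30056165],
       [ 0.00592187, -0.62338469, -0.78189287]])}
top {'fx': 370.4582232003715, 'fy': 370.4582232003715, 'cx': 258.20003478723436, 'cy': 189.51848996006808, 'eye': array([512.67804887, -54.17534602, 991.93798499]), 'attitude': array([[ 0.02042056, -0.99389662,  0.10840896],
       [-0.99927363, -0.02377913, -0.02977867],
       [ 0.03217479, -0.10772212, -0.99366027]])}
{'time': 0.1, 'joint_positions': array([ 1.24743136,  0.43518934,  0.02495775,  1.57399665, -0.01160829,
        1.13398562, -0.07510597]), 'joint_velocities': array([ 8.54517373e-05,  1.81213507e-03,  2.46360623e-04,  4.14042460e-04,
        9.25732849e-04, -3.31846291e-04,  2.10726341e-04]), 'effort': array([ 2.94430589e-03, -6.71753454e+01,  1.02823544e+00, -3.16903317e+01,
        1.58269977e-02,  7.22020239e-03,  4.31849628e-06]), 'eef_pos': array([ 136.72342473, -609.4052676 ,  230.58552259]), 'eef_rot': array([[ 9.75744305e-01,  2.18912925e-01, -4.27203065e-04],
       [ 2.18913311e-01, -9.75743352e-01,  1.36887721e-03],
       [-1.17175635e-04, -1.42919458e-03, -9.99998972e-01]]), 'ft_force': array([-0.70663836,  0.13291114,  0.17479183]), 'torque': array([-0.03608285, -0.00968768, -0.03755532]), 'grip_force': 0.0, 'finger_gap': 85.4269955486747}
```

View pics/scene0.png

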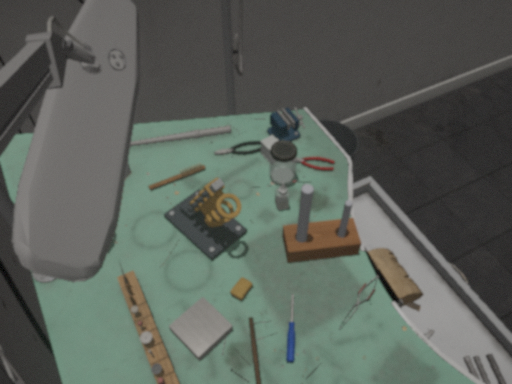

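View pics/top0.png

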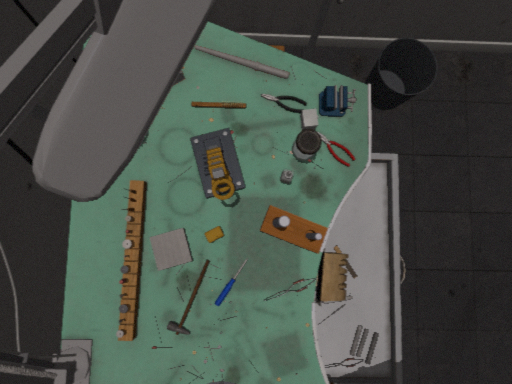

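The top view shows the gauge at about (218,165) with its upper ring near (224,190). The rack is at (294,229), with the thick bar's top at (284,222) and the thin bar's at (318,237). The dropper is at (287,176) and the jar at (308,143). I'll zoom in for measuring.

```bash
python3 - <<'E'
import cv2,numpy as np
t=cv2.imread("pics/top0.png");s=cv2.imread("pics/scene0.png")
def crop(im,x,y,w,h,k,n):
    c=cv2.resize(im[y:y+h,x:x+w],None,fx=k,fy=k,interpolation=cv2.INTER_CUBIC)
    for i in range(0,w,10):
        cv2.line(c,(i*k,0),(i*k,6 if i%50 else 14),(255,255,255),1)
        if i%20==0: cv2.putText(c,str(x+i),(i*k+1,16),0,.35,(0,255,255),1)
    for j in range(0,h,10):
        cv2.line(c,(0,j*k),(6,j*k),(255,255,255),1)
        if j%20==0: cv2.putText(c,str(y+j),(8,j*k+4),0,.35,(0,255,255),1)
    cv2.imwrite(n,c)
crop(t,185,122,150,134,5,"pics/tz.png")
crop(s,160,150,210,115,4,"pics/sz.png".replace("sz","sz"))
E
```

```text
(no output)
```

View pics/tz.png

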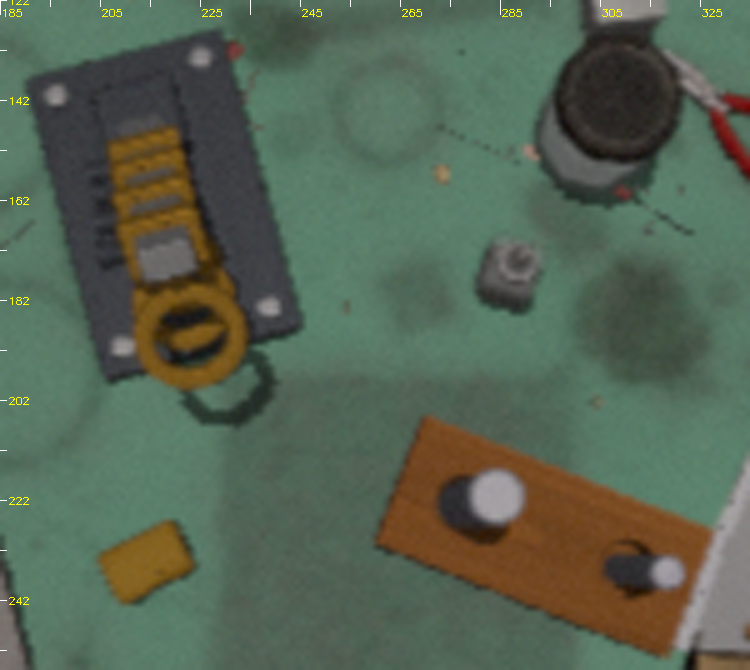

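View pics/sz.png

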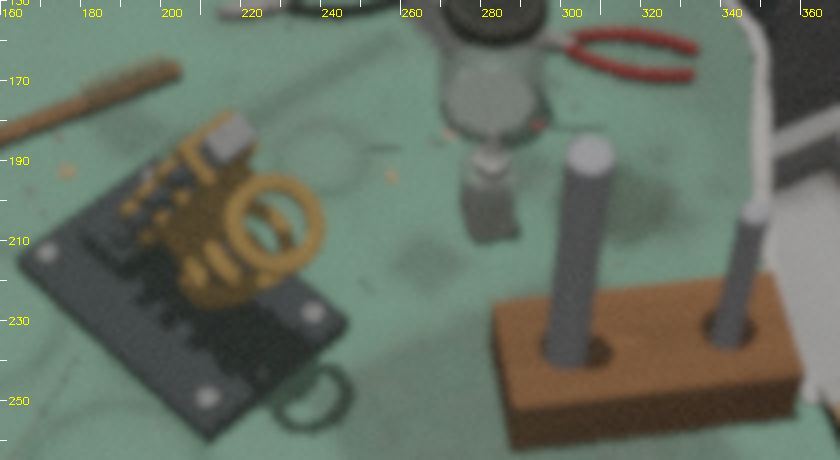

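```bash
cat > h.py <<'E'
from plant import *
import numpy as np
from scipy.optimize import least_squares
from scipy.spatial.transform import Rotation as R
C={n:calibration(n) for n in("scene","top")}
def proj(n,P):
    c=C[n]; q=(np.atleast_2d(P)-c["eye"])@c["attitude"]
    return np.c_[c["fx"]*q[:,0]/q[:,2]+c["cx"],c["fy"]*q[:,1]/q[:,2]+c["cy"]]
def Rz(a): return R.from_euler('z',a).as_matrix()
def gauge(p):  # x,y,yaw -> ring frame R, point on axis
    G=Rz(p[2]); L=G@R.from_euler('y',-30,degrees=True).as_matrix()
    return G,L,np.array([p[0],p[1],42.])
E
cat > fit.py <<'E'
from h import *
def rep(name,r):
    print(name,np.round(r.x,3),"res",np.round(r.fun,1))
# gauge
tc=np.array([[191,137.6],[229,128],[245.2,187],[207,198.4]]); sc=np.array([[164.5,215],[212,258],[246.8,230.5]])
cor=np.array([[85,55,14],[85,-55,14],[-85,-55,14],[-85,55,14.]])
def f(p):
    G,L,o=gauge(p); w=cor@G.T+[p[0],p[1],0]; a=o+p[3]*L[:,2]
    return np.r_[(proj("top",w)-tc).ravel(),(proj("scene",w[[0,3,2]])-sc).ravel(),(proj("top",a)[0]-[223,188])*W,(proj("scene",a)[0]-[228.3,206.5])*W]
for W in(1,3):
    r=least_squares(f,[600,50,0,120]); rep("gauge",r)
    G,L,o=gauge(r.x); print("ring_a",o+r.x[3]*L[:,2])
# ring a alone
r=least_squares(lambda P:np.r_[proj("top",P)[0]-[223,188],proj("scene",P)[0]-[228.3,206.5]],[500,40,150]);rep("ring_a tri",r)
rt=np.array([[270.4,205],[328,227.6],[318.6,253.2],[260.2,231.4]]);rs=np.array([[283.5,225.8],[353,218],[360,243],[288,251.3]])
rc=np.array([[35,80,45],[35,-80,45],[-35,-80,45],[-35,80,45.]])
def f2(p):
    w=rc@Rz(p[2]).T+[p[0],p[1],0]
    return np.r_[(proj("top",w)-rt).ravel(),(proj("scene",w)-rs).ravel()]
r=least_squares(f2,[450,-130,-.3]);rep("rack",r)
for y in(45,-45): print("pocket",Rz(r.x[2])@[0,y,0]+[r.x[0],r.x[1],0])
for nm,a,b in(("thick",[284.4,221.4],[307.8,189]),("thin",[318.6,236.6],[348.8,203])):
    rep(nm,least_squares(lambda P:np.r_[proj("top",P)[0]-a,proj("scene",P)[0]-b],[450,-100,200]))
for nm,a,b,h in(("dropper",[288.5,173.5],[282.5,189.5],86),("jar",[308.6,142],[283.5,152],99)):
    rep(nm,least_squares(lambda P:np.r_[proj("top",P)[0]-a,proj("scene",P)[0]-b],[550,-100,90]))
E
python3 fit.py
```

```text
gauge [6.83758e+02 2.56220e+01 2.80000e-01 1.52188e+02] res [-1.   1.7  0.9  1.4  0.7  3.  -1.5  2.1  0.3 -0.   1.   2.4  3.   0.6
 -2.2 -3.3 -2.9 -8.1]
ring_a [610.63630962   4.5616509  173.79864637]
gauge [6.73024e+02 2.21950e+01 2.78000e-01 1.37515e+02] res [ 0.2  5.6  2.1  5.3  1.8  7.1 -0.5  6.2  3.5  2.6  4.4  5.5  6.5  3.5
 -4.  -2.8 -3.7 -9.2]
ring_a [606.90785777   3.32153351 161.09152432]
ring_a tri [606.204   1.222 150.565] res [-0.1 -0.1  0.1  0. ]
rack [ 5.16974e+02 -1.75688e+02 -3.53000e-01] res [-0.7 -0.3 -0.2  0.  -0.2  0.2 -0.5 -1.1 -0.7 -0.5  0.2 -0.8  1.7  0.3
  0.4  0.8]
pocket [ 532.53218383 -133.46328977    0.        ]
pocket [ 501.41587624 -217.91312933    0.        ]
thick [ 531.932 -134.179  207.789] res [-0.1 -0.1  0.2  0. ]
thin [ 500.818 -218.27   148.428] res [-0.3 -0.2  0.3 -0. ]
dropper [ 658.132 -158.461   56.523] res [-0.2 -0.1  0.2  0. ]
jar [ 734.187 -204.002   88.7  ] res [-0.3 -0.2  0.4  0. ]
```

```bash
cat > fit2.py <<'E'
from h import *
import cv2
tc=np.array([[191,137.6],[229,128],[245.2,187],[207,198.4]]); sc=np.array([[164.5,215],[212,258],[246.8,230.5]])
cor=np.array([[85,55,14],[85,-55,14],[-85,-55,14],[-85,55,14.]])
# p: axis-origin x,y,yaw,s, plate offset dx
def f(p):
    G,L,o=gauge(p); w=(cor+[p[4],0,0])@G.T+[p[0],p[1],0]; a=o+p[3]*L[:,2]
    return np.r_[(proj("top",w)-tc).ravel(),(proj("scene",w[[0,3,2]])-sc).ravel(),(proj("top",a)[0]-[223,188])*2,(proj("scene",a)[0]-[228.3,206.5])*2]
r=least_squares(f,[670,20,.28,120,15]); p=r.x; print(np.round(p,2),np.round(r.fun,1))
G,L,o=gauge(p); a=o+p[3]*L[:,2]; print(a,L)
t=np.linspace(0,2*np.pi,120); circ=np.c_[np.cos(t),np.sin(t),0*t]
def ov(n,x,y,w,h,k):
    im=cv2.imread(f"pics/{n}0.png")[y:y+h,x:x+w]; im=cv2.resize(im,None,fx=k,fy=k,interpolation=cv2.INTER_CUBIC)
    def line(P,c,cl=True): cv2.polylines(im,[np.int32(np.round(((proj(n,P)-[x,y]+.5)*k)))],cl,c,1,cv2.LINE_AA)
    line((cor+[p[4],0,0])@G.T+[p[0],p[1],0],(255,255,0))
    for d,b,c in((0,34,(0,0,255)),(43,31,(0,255,0)),(85,28,(255,0,255))):
        line(a-d*L[:,2]+circ@L.T*26,c); line(a-d*L[:,2]+circ@L.T*b/2,c)
    line(np.array([a+46*L[:,0]+21*L[:,2],a+46*L[:,0]-135*L[:,2]]),(255,255,255),False)
    return im
A=ov("top",185,122,66,85,7);B=ov("scene",158,170,95,95,4)
H=max(A.shape[0],B.shape[0]);pad=lambda i:cv2.copyMakeBorder(i,0,H-i.shape[0],0,0,0)
I=np.hstack([pad(A)[:,:],pad(B)]); I=cv2.resize(I,None,fx=min(1,800/I.shape[1]),fy=min(1,800/I.shape[1])); cv2.imwrite("pics/ov.png",I);print(I.shape)
E
python3 fit2.py
```

```text
[6.6627e+02 1.9350e+01 2.9000e-01 1.2572e+02 2.3640e+01] [-1.3  0.1  0.4 -0.6  0.8  0.8 -1.3  0.3 -0.8 -1.2  0.2  0.6  1.8 -1.4
 -0.4 -0.   0.2  0. ]
[606.02559553   1.39839068 150.87428174] [[ 0.82995923 -0.2855817  -0.47917718]
 [ 0.24732101  0.95835437 -0.14279085]
 [ 0.5         0.          0.8660254 ]]
(565, 800, 3)
```

View pics/ov.png

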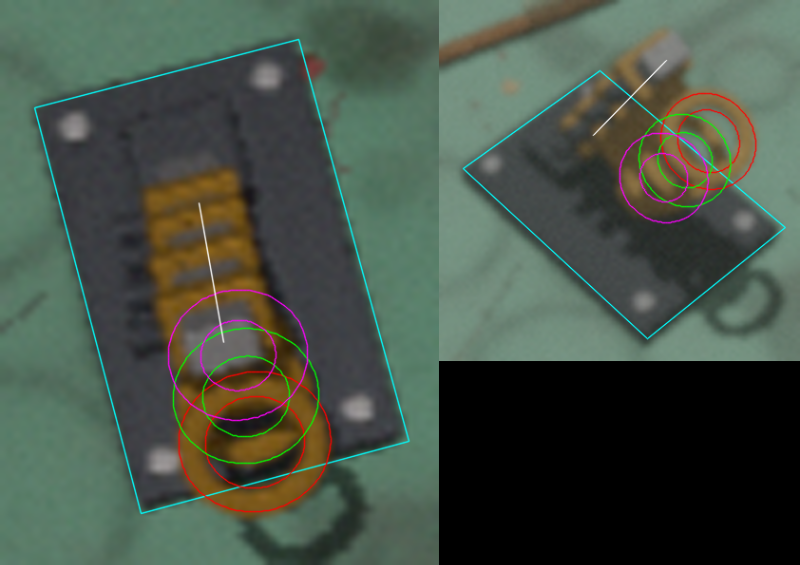

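The overlay matches: ring A fits the red ellipse and the column end matches the white line. Next I'll work out the first moves.

```bash
cat >> h.py <<'E'
Y=np.array([.2856,-.9584,0])
def rot(z):
    z=np.array(z,float);z/=np.linalg.norm(z);y=Y-z*(Y@z);y/=np.linalg.norm(y);return np.c_[np.cross(y,z),y,z]
DOWN=[0,0,-1]; AX=np.array([.47918,.14279,-.86603])
def go(pos,z,Rt=None):
    s=observe();M=s["eef_rot"];Rt=rot(z) if Rt is None else Rt
    print("t",round(s["time"],2),"d(m)",np.round(M.T@(np.array(pos)-s["eef_pos"])/1000,4),"turn",np.round(np.degrees(R.from_matrix(M.T@Rt).as_rotvec()),2))
E
python3 -c "
from h import *
go([532,-134,310],DOWN);go([532,-134,163],DOWN)"
```

```text
t 0.1 d(m) [ 0.4898 -0.3775 -0.0789] turn [-0.08  0.   -3.95]
t 0.1 d(m) [ 0.4898 -0.3772  0.0681] turn [-0.08  0.   -3.95]
```

{"op": "drive_tool", "data": {
  "series": [
    {"translation":[0.03,-0.02,-0.035],"turn":[0,0,-1],"grip":1},
    {"translation":[0.065,-0.05,-0.055],"turn":[0,0,-2],"grip":1},
    {"translation":[0.1,-0.077,-0.079],"turn":[0,0,-3],"grip":1},
    {"translation":[0.138,-0.106,-0.079],"turn":[0,0,-3.95],"grip":1},
    {"translation":[0.177,-0.136,-0.079],"turn":[0,0,-3.95],"grip":1},
    {"translation":[0.216,-0.166,-0.079],"turn":[0,0,-3.95],"grip":1},
    {"translation":[0.255,-0.196,-0.079],"turn":[0,0,-3.95],"grip":1},
    {"translation":[0.294,-0.227,-0.079],"turn":[0,0,-3.95],"grip":1},
    {"translation":[0.333,-0.257,-0.079],"turn":[0,0,-3.95],"grip":1},
    {"translation":[0.372,-0.287,-0.079],"turn":[0,0,-3.95],"grip":1},
    {"translation":[0.411,-0.317,-0.079],"turn":[0,0,-3.95],"grip":1},
    {"translation":[0.45,-0.347,-0.079],"turn":[0,0,-3.95],"grip":1}
  ],
  "force": 60
}}

```text
time: 1.3
eef_pos: [500.7, -171.1, 310.2]
eef_rot: [[0.958, 0.285, -0.0], [0.285, -0.958, -0.0], [-0.0, 0.0, -1.0]]
ft_force: [0.9, -0.6, -0.5]
finger_gap: 85.3
grip_force: 0.0
```

```bash
python3 -c "
from h import *
print(observe()['eef_pos'],observe()['joint_positions'])
go([532,-134,310],DOWN);go([532,-134,163],DOWN)"
```

```text
[ 500.69953694 -171.07987935  310.18911822] [ 0.47712018  0.24357311 -0.31167051  1.66304689  0.07830571  1.24743257
 -1.1322941 ]
t 1.3 d(m) [ 0.0406 -0.0266  0.0002] turn [ 0.01  0.02 -0.01]
t 1.3 d(m) [ 0.0406 -0.0266  0.1472] turn [ 0.01  0.02 -0.01]
```

{"op": "drive_tool", "data": {
  "series": [
    {"translation":[0.02,-0.013,0],"turn":[0,0,0],"grip":1},
    {"translation":[0.04,-0.0262,0],"turn":[0,0,0],"grip":1},
    {"translation":[0.0406,-0.0266,0],"turn":[0,0,0],"grip":1},
    {"translation":[0.0406,-0.0266,0.03],"turn":[0,0,0],"grip":1},
    {"translation":[0.0406,-0.0266,0.06],"turn":[0,0,0],"grip":1},
    {"translation":[0.0406,-0.0266,0.08],"turn":[0,0,0],"grip":1},
    {"translation":[0.0406,-0.0266,0.08],"turn":[0,0,0],"grip":1},
    {"translation":[0.0406,-0.0266,0.08],"turn":[0,0,0],"grip":1}
  ]
}}

```text
time: 2.1
eef_pos: [531.0, -136.2, 230.7]
eef_rot: [[0.959, 0.285, -0.001], [0.285, -0.959, -0.0], [-0.001, -0.0, -1.0]]
ft_force: [0.8, 0.2, 0.4]
finger_gap: 85.3
grip_force: 0.0
```

```bash
python3 -c "
from h import *
go([532,-134,163],DOWN)"
```

```text
t 2.1 d(m) [ 0.0016 -0.0019  0.0677] turn [-0.    0.03 -0.04]
```

{"op": "drive_tool", "data": {
  "series": [
    {"translation":[0.0016,-0.0019,0],"turn":[0,0,0],"grip":1},
    {"translation":[0.0016,-0.0019,0.025],"turn":[0,0,0],"grip":1},
    {"translation":[0.0016,-0.0019,0.05],"turn":[0,0,0],"grip":1},
    {"translation":[0.0016,-0.0019,0.0677],"turn":[0,0,0],"grip":1},
    {"translation":[0.0016,-0.0019,0.0677],"turn":[0,0,0],"grip":1},
    {"translation":[0.0016,-0.0019,0.0677],"turn":[0,0,0],"grip":1},
    {"translation":[0.0016,-0.0019,0.0677],"turn":[0,0,0],"grip":0.2}
  ]
}}

```text
time: 2.8
eef_pos: [533.4, -133.5, 164.3]
eef_rot: [[0.958, 0.286, 0.003], [0.286, -0.958, -0.001], [0.002, 0.001, -1.0]]
ft_force: [-0.3, -0.7, 0.3]
finger_gap: 73.0
grip_force: 0.0
```

```bash
python3 -c "
from h import *
import cv2
go([532,-134,163],DOWN)
a=get_image('top')[170:270,230:340,::-1];b=get_image('scene')[140:260,250:370,::-1]
a=cv2.resize(a,(396,360));b=cv2.resize(b,(360,360));cv2.imwrite('pics/g1.png',np.hstack([a,b]))"
```

```text
t 2.8 d(m) [-0.0015  0.0001  0.0013] turn [ 0.07 -0.13 -0.  ]
```

View pics/g1.png

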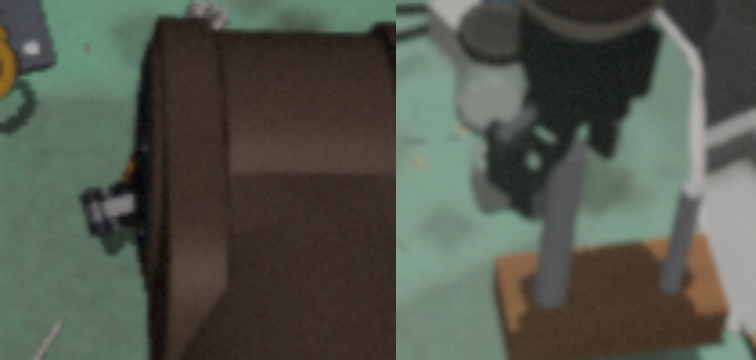

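The scene half shows the bar standing between the open fingers, and the thin bar is clear of them. In the top half the arm hides the bar. I'll close the gripper.

{"op": "drive_tool", "data": {
  "series": [
    {"translation":[-0.001,0,0.001],"turn":[0,0,0],"grip":-0.2},
    {"translation":[-0.001,0,0.001],"turn":[0,0,0],"grip":-0.8},
    {"translation":[-0.001,0,0.001],"turn":[0,0,0],"grip":-0.8},
    {"translation":[-0.001,0,0.001],"turn":[0,0,0],"grip":-0.8},
    {"translation":[-0.001,0,0.001],"turn":[0,0,0],"grip":-0.8},
    {"translation":[-0.001,0,0.001],"turn":[0,0,0],"grip":-0.8},
    {"translation":[-0.001,0,0.001],"turn":[0,0,0],"grip":-0.8},
    {"translation":[-0.001,0,0.001],"turn":[0,0,0],"grip":-0.8}
  ],
  "force": 70
}}

```text
time: 3.7
eef_pos: [531.6, -133.7, 162.0]
eef_rot: [[0.958, 0.286, 0.001], [0.286, -0.958, -0.0], [0.001, 0.0, -1.0]]
ft_force: [-0.1, 0.0, 5.8]
finger_gap: 22.1
grip_force: 68.8
```

```bash
python3 -c "
from h import *
s=observe();print(s['eef_pos'],s['ft_force'],s['finger_gap'],s['grip_force'])
"
```

```text
[ 531.64568725 -133.74161984  162.03190967] [-0.06283133  0.04847978  5.83174465] 22.079935209179496 68.75233322381973
```

{"op": "drive_tool", "data": {
  "series": [
    {"translation":[0,0,-0.015],"turn":[0,0,0],"grip":-0.8},
    {"translation":[0,0,-0.04],"turn":[0,0,0],"grip":-0.8},
    {"translation":[0,0,-0.075],"turn":[0,0,0],"grip":-0.8},
    {"translation":[0,0,-0.11],"turn":[0,0,0],"grip":-0.8},
    {"translation":[0,0,-0.145],"turn":[0,0,0],"grip":-0.8},
    {"translation":[0,0,-0.17],"turn":[0,0,0],"grip":-0.8},
    {"translation":[0,0,-0.17],"turn":[0,0,0],"grip":-0.8}
  ]
}}

```text
time: 4.4
eef_pos: [532.7, -133.7, 334.8]
eef_rot: [[0.958, 0.286, 0.005], [0.286, -0.958, -0.001], [0.005, 0.002, -1.0]]
ft_force: [1.0, -0.7, -1.6]
finger_gap: 22.7
grip_force: 69.0
```

```bash
python3 -c "
from h import *
s=observe();print(s['eef_pos'],s['ft_force'],s['finger_gap'],s['grip_force'])
a=np.array([606,1.4,152.5])
go(a-AX*(152+40),AX)
"
```

```text
[ 532.70429933 -133.65225307  334.80957879] [ 0.97710655 -0.67998712 -1.56628929] 22.686168993620683 68.95145354792476
t 4.4 d(m) [ 0.0127 -0.1085  0.0158] turn [ 0.14 29.73  0.04]
```

{"op": "drive_tool", "data": {
  "series": [
    {"translation":[0.0,0,-0.005],"turn":[0,6,0],"grip":-0.8},
    {"translation":[0.0,0,-0.005],"turn":[0,13,0],"grip":-0.8},
    {"translation":[0.005,-0.015,-0.005],"turn":[0,20,0],"grip":-0.8},
    {"translation":[0.008,-0.03,-0.005],"turn":[0,26,0],"grip":-0.8},
    {"translation":[0.0127,-0.05,0],"turn":[0.14,29.73,0],"grip":-0.8},
    {"translation":[0.0127,-0.07,0.008],"turn":[0.14,29.73,0],"grip":-0.8},
    {"translation":[0.0127,-0.09,0.0158],"turn":[0.14,29.73,0],"grip":-0.8},
    {"translation":[0.0127,-0.105,0.0158],"turn":[0.14,29.73,0],"grip":-0.8},
    {"translation":[0.0127,-0.1085,0.0158],"turn":[0.14,29.73,0],"grip":-0.8},
    {"translation":[0.0127,-0.1085,0.0158],"turn":[0.14,29.73,0],"grip":-0.8},
    {"translation":[0.0127,-0.1085,0.0158],"turn":[0.14,29.73,0],"grip":-0.8}
  ]
}}

```text
time: 5.5
eef_pos: [512.6, -27.0, 315.4]
eef_rot: [[0.833, 0.285, 0.474], [0.247, -0.958, 0.143], [0.496, -0.002, -0.869]]
ft_force: [0.4, -0.1, -1.8]
finger_gap: 22.6
grip_force: 69.0
```

```bash
cat > look.py <<'E'
from h import *
import cv2,sys
s=observe();print(s['eef_pos'],s['ft_force'],s['finger_gap'],s['grip_force'],s['joint_positions'])
a=np.array([606,1.4,152.5]);go(a-AX*(152+40),AX)
tool=s['eef_rot'];tcp=s['eef_pos']
t=np.linspace(0,2*np.pi,60);c=np.c_[np.cos(t),np.sin(t),0*t]
out=[]
for n,(x,y,w,h) in (("top",(195,150,70,80)),("scene",(180,140,80,80))):
    im=get_image(n);cv2.imwrite(f"pics/raw_{n}_{sys.argv[1]}.png",im[:,:,::-1])
    k=5;z=cv2.resize(im[y:y+h,x:x+w,::-1],None,fx=k,fy=k,interpolation=cv2.INTER_CUBIC)
    raw=z.copy()
    for d in(152,110,60,20):
        P=tcp+tool[:,2]*d+12*c@tool.T
        cv2.polylines(z,[np.int32((proj(n,P)-[x,y]+.5)*k)],True,(0,0,255),1,cv2.LINE_AA)
    out.append(z)
    H=400
cv2.imwrite(f"pics/look{sys.argv[1]}.png",np.hstack(out))
E
python3 look.py 1
```

```text
[512.55938558 -26.97848652 315.44614801] [ 0.41342016 -0.08915417 -1.79906264] 22.648616130825005 68.9865005761385 [ 0.55444514 -0.03707431 -0.45087721  2.08102028 -0.35269497  0.63825744
 -0.94634478]
t 5.5 d(m) [ 0.0031 -0.0005 -0.0021] turn [-0.11  0.3  -0.08]
```

View pics/look1.png

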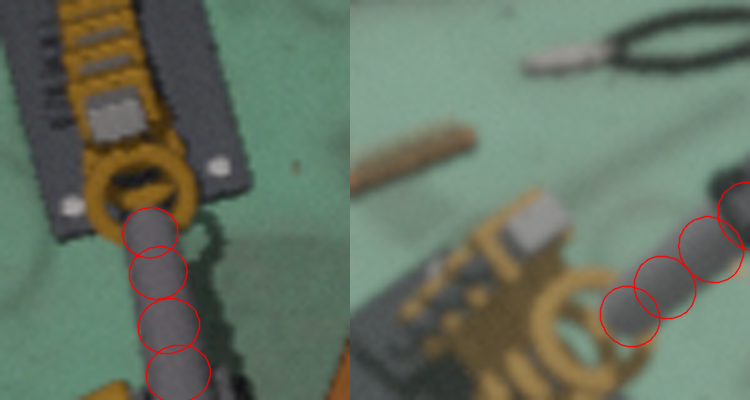

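The nose is just above ring A in both views, and the bar lies within about 1 px of the model (top nose at about (150,232), scene at about (630,316) in the crop). I'll measure ring and bar edges at subpixel level to get the relative offset.

```bash
cat > edge.py <<'E'
from h import *
import cv2,sys
from scipy.ndimage import map_coordinates,gaussian_filter
def chan(im,kind):
    im=im.astype(float); 
    return gaussian_filter(im[:,:,2]-im[:,:,0] if kind=="y" else im[:,:,1]-im[:,:,2],.6)  # BGR: yellow R-B ; green G-R
def edge(I,p,n,r=4.):  # offset along n (px) of strongest gradient near p, signed falloff outward
    s=np.arange(-r,r+.01,.1);v=map_coordinates(I,[p[1]+s*n[1],p[0]+s*n[0]],order=1)
    g=np.abs(np.gradient(v)); i=g[5:-5].argmax()+5; w=g[max(i-12,0):i+13];ss=s[max(i-12,0):i+13]
    return (w*ss).sum()/w.sum(),g[i]
if __name__=="__main__":
    L=np.c_[rot(AX)[:,0],-rot(AX)[:,1],-AX]
    t=np.linspace(0,2*np.pi,72,endpoint=False);c=np.c_[np.cos(t),np.sin(t),0*t]
    # ring: iterate in 3D
    a=np.array([606,1.4,151.])
    for it in range(4):
        rows=[];rhs=[];st={}
        for n in C:
            I=chan(cv2.imread(f"pics/{n}0.png"),"y")
            for rad in(26,):
                P=a+rad*c@L.T;q=proj(n,P);q2=proj(n,a+(rad+1)*c@L.T)
                for i in range(72):
                    if np.cos(t[i])>.2: continue   # column side
                    nn=(q2[i]-q[i])/np.linalg.norm(q2[i]-q[i]);e,g=edge(I,q[i],nn)
                    if abs(e)<3 and g>1:
                        J=np.array([(proj(n,P[i]+d)-q[i])[0]@nn for d in np.eye(3)])
                        rows.append(J);rhs.append(e);st.setdefault(n,[]).append(e)
        x=least_squares(lambda d:np.array(rows)@d-rhs,[0,0,0],loss="soft_l1",f_scale=.3).x
        a=a+x
    print("ring_a",a.round(2),{n:(len(v),round(np.std(v),2),round(np.mean(v),2)) for n,v in st.items()})
    s=observe();T=s["eef_rot"];p=s["eef_pos"].copy();z=T[:,2]
    rows=[];rhs=[]
    for n in C:
        raw=cv2.imread(f"pics/raw_{n}_{sys.argv[1]}.png");I=chan(raw,"g") ;ed=[]
        for d in np.arange(70,146,5):
            ctr=p+z*d;v=ctr-C[n]["eye"];m=np.cross(v,z);m/=np.linalg.norm(m)
            for sg in(1,-1):
                P=ctr+sg*12*m;q=proj(n,P)[0];q2=proj(n,P+sg*m)[0];nn=(q2-q)/np.linalg.norm(q2-q);e,g=edge(I,q,nn)
                ed.append(e*sg)
                if g>.3: rows.append([(proj(n,P+D)[0]-q)@nn for D in(T[:,0],T[:,1])]+[d/100*((proj(n,P+D)[0]-q)@nn) for D in(T[:,0],T[:,1])]);rhs.append(e)
        ed=np.array(ed).reshape(-1,2);print(n,"edges+",ed[:,0].round(1),"edges-",ed[:,1].round(1))
    x=least_squares(lambda d:np.array(rows)@d-rhs,np.zeros(4),loss="soft_l1",f_scale=.3).x
    x2=least_squares(lambda d:np.array(rows)[:,:2]@d-rhs,np.zeros(2),loss="soft_l1",f_scale=.3).x
    print("bar offset in tool x,y (mm): const",x2.round(2)," with slope",x.round(2))
    r=T.T@(a-p);print("ring_a in tool frame",r.round(2)," => move tool x,y by",(r[:2]-x2).round(2))
E
python3 edge.py 1
```

```text
ring_a [604.14   1.57 157.18] {'scene': (37, np.float64(0.91), np.float64(0.08)), 'top': (41, np.float64(0.28), np.float64(0.04))}
scene edges+ [0.9 0.8 1.  1.  0.8 0.7 0.6 0.4 0.5 0.8 0.9 1.1 1.5 3.  3.3 0.7] edges- [ 1.8  1.7  1.8  1.7  2.   1.9  1.8  1.7  2.1  1.9  1.7  1.3  1.8  1.6
 -0.6 -1.8]
top edges+ [ 0.  -0.3  0.5  0.1 -0.2 -0.4 -0.4 -0.7  0.   0.   0.1 -0.2 -0.6  0.1
 -0.3  2.5] edges- [ 0.   0.1  0.2 -0.1 -0.  -0.1  0.   0.1  0.2 -0.1 -0.  -0.1  0.  -0.5
 -1.2 -1.6]
bar offset in tool x,y (mm): const [2.49 0.02]  with slope [ 2.34  0.94  0.13 -0.9 ]
ring_a in tool frame [  4.65  -0.93 185.09]  => move tool x,y by [ 2.16 -0.96]
```

{"op": "drive_tool", "data": {
  "series": [
    {"translation":[0.0017,-0.0008,0],"turn":[-0.1,0.3,0],"grip":-0.8},
    {"translation":[0.0017,-0.0008,0],"turn":[-0.1,0.3,0],"grip":-0.8},
    {"translation":[0.0017,-0.0008,0.008],"turn":[-0.1,0.3,0],"grip":-0.8},
    {"translation":[0.0017,-0.0008,0.016],"turn":[-0.1,0.3,0],"grip":-0.8},
    {"translation":[0.0017,-0.0008,0.024],"turn":[-0.1,0.3,0],"grip":-0.8},
    {"translation":[0.0017,-0.0008,0.03],"turn":[-0.1,0.3,0],"grip":-0.8},
    {"translation":[0.0017,-0.0008,0.036],"turn":[-0.1,0.3,0],"grip":-0.8},
    {"translation":[0.0017,-0.0008,0.042],"turn":[-0.1,0.3,0],"grip":-0.8},
    {"translation":[0.0017,-0.0008,0.048],"turn":[-0.1,0.3,0],"grip":-0.8},
    {"translation":[0.0017,-0.0008,0.052],"turn":[-0.1,0.3,0],"grip":-0.8},
    {"translation":[0.0017,-0.0008,0.052],"turn":[-0.1,0.3,0],"grip":-0.8}
  ]
}}

```text
time: 6.7
eef_pos: [538.3, -17.2, 270.9]
eef_rot: [[0.83, 0.286, 0.479], [0.247, -0.958, 0.144], [0.5, -0.001, -0.866]]
ft_force: [0.4, -0.6, -2.3]
finger_gap: 22.6
grip_force: 69.0
```

```bash
python3 look.py 2; python3 edge.py 2|tail -2
```

```text
[538.32474481 -17.2226129  270.89076978] [ 0.39772732 -0.60250697 -2.25162097] 22.63920592231934 68.97015575319529 [ 0.51520659  0.05803596 -0.48252759  2.11676022 -0.29248516  0.49277517
 -1.01684405]
t 6.7 d(m) [ 0.0016  0.0014 -0.0544] turn [-0.07  0.01 -0.04]
bar offset in tool x,y (mm): const [ 2.44 -0.29]  with slope [ 2.6   0.49 -0.16 -0.89]
ring_a in tool frame [  2.06   0.73 133.22]  => move tool x,y by [-0.39  1.01]
```

View pics/look2.png

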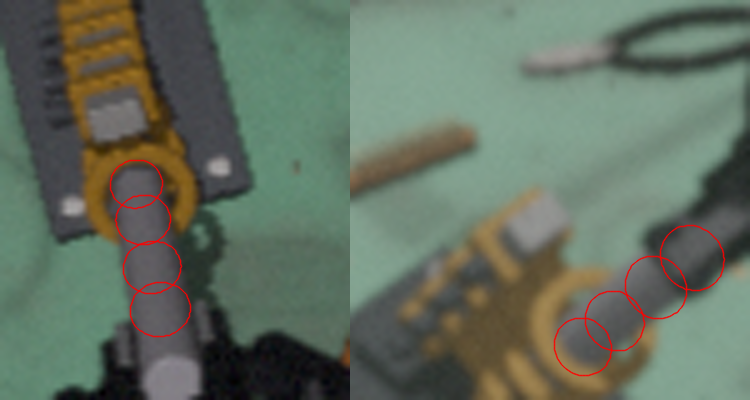

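Both pictures show the nose just inside ring A. In the top view the bar sits slightly left of the bore centre, so I'll correct tool y by +1.2 mm and move on slowly.

{"op": "drive_tool", "data": {
  "series": [
    {"translation":[-0.0002,0.0012,0.0],"turn":[-0.07,0,0],"grip":-0.8},
    {"translation":[-0.0002,0.0012,0.0],"turn":[-0.07,0,0],"grip":-0.8},
    {"translation":[-0.0002,0.0012,0.005],"turn":[-0.07,0,0],"grip":-0.8},
    {"translation":[-0.0002,0.0012,0.01],"turn":[-0.07,0,0],"grip":-0.8},
    {"translation":[-0.0002,0.0012,0.015],"turn":[-0.07,0,0],"grip":-0.8},
    {"translation":[-0.0002,0.0012,0.018],"turn":[-0.07,0,0],"grip":-0.8},
    {"translation":[-0.0002,0.0012,0.018],"turn":[-0.07,0,0],"grip":-0.8},
    {"translation":[-0.0002,0.0012,0.018],"turn":[-0.07,0,0],"grip":-0.8}
  ]
}}

```text
time: 7.6
eef_pos: [547.2, -15.9, 255.7]
eef_rot: [[0.83, 0.285, 0.479], [0.247, -0.959, 0.143], [0.5, 0.0, -0.866]]
ft_force: [-0.8, -0.1, -2.4]
finger_gap: 22.8
grip_force: 69.0
```

```bash
sed -i 's/^a=np.array.*$/L=np.c_[rot(AX)[:,0],-rot(AX)[:,1],-AX];a=np.array([604.14,1.57,157.18]);print("TCP in ring_a frame",(L.T@(tcp0-a)).round(2),"force ring axes",(L.T@s["ft_force"]).round(1)) if (tcp0:=s["eef_pos"]) is not None else 0;print("turn",np.degrees(R.from_matrix(s["eef_rot"].T@rot(AX)).as_rotvec()).round(2))/' look.py
python3 - <<'E'
s=open('look.py').read()
s=s.replace("L=np.c_[rot","tcp0=s['eef_pos'];L=np.c_[rot").replace(" if (tcp0:=s[\"eef_pos\"]) is not None else 0","")
open('look.py','w').write(s)
E
python3 look.py 3; python3 edge.py 3|tail -2
```

```text
[547.15380463 -15.89168286 255.65465134] [-0.76585028 -0.12318525 -2.43392264] 22.750819986007887 68.9921204186976 [ 0.49723771  0.09287787 -0.48325724  2.12526155 -0.26377798  0.44667966
 -1.04497442]
TCP in ring_a frame [ -2.38  -0.46 115.08] force ring axes [-1.9  0.1 -1.7]
turn [ 0.02 -0.01 -0.03]
bar offset in tool x,y (mm): const [2.46 0.02]  with slope [0.89 0.02 1.25 0.  ]
ring_a in tool frame [  2.13  -0.7  115.3 ]  => move tool x,y by [-0.33 -0.72]
```

{"op": "drive_tool", "data": {
  "series": [
    {"translation":[-0.0002,-0.0005,0.004],"turn":[0,0,0],"grip":-0.8},
    {"translation":[-0.0002,-0.0005,0.008],"turn":[0,0,0],"grip":-0.8},
    {"translation":[-0.0002,-0.0005,0.012],"turn":[0,0,0],"grip":-0.8},
    {"translation":[-0.0002,-0.0005,0.016],"turn":[0,0,0],"grip":-0.8},
    {"translation":[-0.0002,-0.0005,0.02],"turn":[0,0,0],"grip":-0.8},
    {"translation":[-0.0002,-0.0005,0.024],"turn":[0,0,0],"grip":-0.8},
    {"translation":[-0.0002,-0.0005,0.024],"turn":[0,0,0],"grip":-0.8},
    {"translation":[-0.0002,-0.0005,0.024],"turn":[0,0,0],"grip":-0.8}
  ]
}}

```text
time: 8.5
eef_pos: [558.4, -12.1, 234.8]
eef_rot: [[0.83, 0.285, 0.48], [0.247, -0.959, 0.142], [0.5, 0.0, -0.866]]
ft_force: [-0.0, -1.4, -2.3]
finger_gap: 22.7
grip_force: 69.0
```

```bash
python3 look.py 4; python3 edge.py 4|tail -2
```

```text
[558.36720035 -12.05660821 234.79883844] [-0.00573305 -1.41179286 -2.30905363] 22.747074968796795 68.98863008245826 [ 0.46435247  0.13961557 -0.47637349  2.13620684 -0.22228179  0.38643429
 -1.08844076]
TCP in ring_a frame [-2.55e+00  1.00e-02  9.11e+01] force ring axes [-1.5 -1.4 -1.8]
turn [ 0.02 -0.02 -0.03]
bar offset in tool x,y (mm): const [1.83 0.01]  with slope [12.18 -0.07 -9.46  0.15]
ring_a in tool frame [ 2.38 -0.18 91.31]  => move tool x,y by [ 0.55 -0.19]
```

{"op": "drive_tool", "data": {
  "series": [
    {"translation":[0,0,0.003],"turn":[0,0,0],"grip":-0.8},
    {"translation":[0,0,0.006],"turn":[0,0,0],"grip":-0.8},
    {"translation":[0,0,0.009],"turn":[0,0,0],"grip":-0.8},
    {"translation":[0,0,0.012],"turn":[0,0,0],"grip":-0.8},
    {"translation":[0,0,0.015],"turn":[0,0,0],"grip":-0.8},
    {"translation":[0,0,0.018],"turn":[0,0,0],"grip":-0.8},
    {"translation":[0,0,0.02],"turn":[0,0,0],"grip":-0.8},
    {"translation":[0,0,0.02],"turn":[0,0,0],"grip":-0.8}
  ]
}}

```text
time: 9.4
eef_pos: [568.0, -9.2, 217.3]
eef_rot: [[0.83, 0.285, 0.479], [0.247, -0.959, 0.143], [0.5, 0.0, -0.866]]
ft_force: [0.2, -0.3, -2.1]
finger_gap: 22.8
grip_force: 69.0
```

```bash
python3 look.py 5
```

```text
[567.97039908  -9.16371074 217.28829823] [ 0.23981788 -0.3138548  -2.07929609] 22.79176454900139 68.98883147165179 [ 0.43137363  0.17922636 -0.46136657  2.14305797 -0.18798497  0.33853769
 -1.12329594]
TCP in ring_a frame [-2.620e+00  4.000e-02  7.092e+01] force ring axes [-0.9 -0.4 -1.9]
turn [ 0.02 -0.01 -0.03]
```

{"op": "drive_tool", "data": {
  "series": [
    {"translation":[0,0,0.002],"turn":[0,0,0],"grip":-0.8},
    {"translation":[0,0,0.004],"turn":[0,0,0],"grip":-0.8},
    {"translation":[0,0,0.006],"turn":[0,0,0],"grip":-0.8},
    {"translation":[0,0,0.008],"turn":[0,0,0],"grip":-0.8},
    {"translation":[0,0,0.01],"turn":[0,0,0],"grip":-0.8},
    {"translation":[0,0,0.01],"turn":[0,0,0],"grip":-0.8}
  ]
}}

```text
time: 10.1
eef_pos: [572.7, -7.8, 208.6]
eef_rot: [[0.83, 0.285, 0.479], [0.247, -0.959, 0.142], [0.5, 0.0, -0.866]]
ft_force: [-0.8, -0.3, -2.0]
finger_gap: 22.7
grip_force: 69.0
```

```bash
python3 look.py 6
```

```text
[572.74141746  -7.81656889 208.62201056] [-0.79323247 -0.31315224 -1.98909858] 22.736009763826377 68.98865718394518 [ 0.41344289  0.19869375 -0.45106379  2.14590283 -0.17193792  0.31542118
 -1.1395982 ]
TCP in ring_a frame [-2.660e+00 -3.000e-02  6.094e+01] force ring axes [-1.7 -0.1 -1.3]
turn [ 0.02 -0.01 -0.03]
```

{"op": "drive_tool", "data": {
  "series": [
    {"translation":[0,0,0.002],"turn":[0,0,0],"grip":-0.8},
    {"translation":[0,0,0.004],"turn":[0,0,0],"grip":-0.8},
    {"translation":[0,0,0.006],"turn":[0,0,0],"grip":-0.8},
    {"translation":[0,0,0.008],"turn":[0,0,0],"grip":-0.8},
    {"translation":[0,0,0.01],"turn":[0,0,0],"grip":-0.8},
    {"translation":[0,0,0.01],"turn":[0,0,0],"grip":-0.8}
  ]
}}

```text
time: 10.8
eef_pos: [577.5, -6.4, 199.9]
eef_rot: [[0.83, 0.285, 0.479], [0.247, -0.959, 0.142], [0.5, 0.0, -0.866]]
ft_force: [-0.3, 0.8, -2.0]
finger_gap: 22.7
grip_force: 69.0
```

```bash
python3 look.py 7; python3 - <<'E'
import cv2,numpy as np
o=[]
for n,(x,y,w,h) in (("top",(190,130,75,90)),("scene",(170,165,90,90))):
    im=cv2.imread(f"pics/raw_{n}_7.png")[y:y+h,x:x+w];o.append(cv2.resize(im,None,fx=4.8,fy=4.8,interpolation=cv2.INTER_CUBIC))
cv2.imwrite("pics/v7.png",np.hstack(o))
E
```

```text
[577.53742749  -6.36749162 199.94940243] [-0.2532626   0.77170661 -1.96042015] 22.728683926599526 68.98872720077634 [ 0.39468318  0.21815152 -0.43932915  2.148276   -0.15701452  0.29279577
 -1.1547449 ]
TCP in ring_a frame [-2.660e+00 -1.000e-02  5.092e+01] force ring axes [-1.   0.8 -1.7]
turn [ 0.02 -0.01 -0.03]
```

View pics/v7.png

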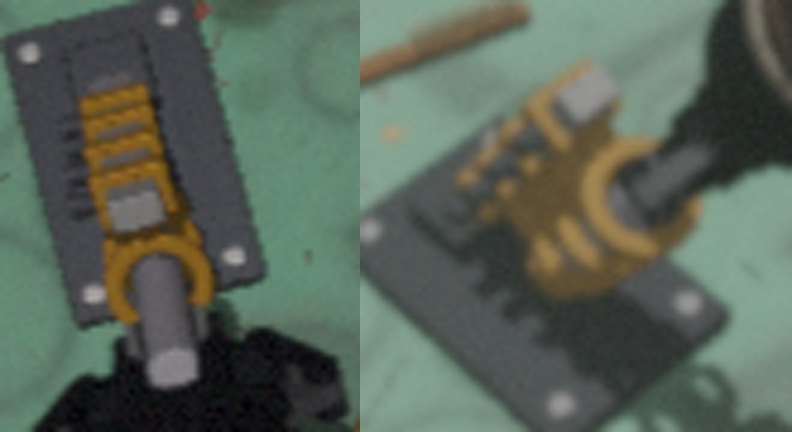

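The bar is centred in ring A in both views. I'll lower the grip to 25 N so that it would slip before overloading the stop ring, then feel for the stop.

{"op": "drive_tool", "data": {
  "series": [
    {"translation":[0,0,0],"turn":[0,0,0],"grip":-0.8},
    {"translation":[0,0,0.0015],"turn":[0,0,0],"grip":-0.8},
    {"translation":[0,0,0.003],"turn":[0,0,0],"grip":-0.8},
    {"translation":[0,0,0.0045],"turn":[0,0,0],"grip":-0.8},
    {"translation":[0,0,0.006],"turn":[0,0,0],"grip":-0.8},
    {"translation":[0,0,0.0075],"turn":[0,0,0],"grip":-0.8},
    {"translation":[0,0,0.008],"turn":[0,0,0],"grip":-0.8}
  ],
  "force": 25
}}

```text
time: 11.6
eef_pos: [581.4, -5.2, 193.1]
eef_rot: [[0.83, 0.285, 0.48], [0.247, -0.959, 0.142], [0.5, 0.0, -0.866]]
ft_force: [-0.5, -0.3, -2.3]
finger_gap: 22.2
grip_force: 69.0
```

```bash
cat > st.py <<'E'
from h import *
s=observe();L=np.c_[rot(AX)[:,0],-rot(AX)[:,1],-AX];a=np.array([604.14,1.57,157.18])
print("TCP in ring_a frame",(L.T@(s["eef_pos"]-a)).round(2),"F",(L.T@s["ft_force"]).round(1),"j6",s["joint_positions"][5].round(3),s["grip_force"],s["time"])
E
python3 st.py
```

```text
TCP in ring_a frame [-2.560e+00 -3.000e-02  4.301e+01] F [-1.6 -0.1 -1.7] j6 0.275 68.98894289508462 11.6
```

{"op": "drive_tool", "data": {
  "series": [
    {"translation":[0,0,0.001],"turn":[0,0,0],"grip":-0.8},
    {"translation":[0,0,0.002],"turn":[0,0,0],"grip":-0.8},
    {"translation":[0,0,0.003],"turn":[0,0,0],"grip":-0.8},
    {"translation":[0,0,0.004],"turn":[0,0,0],"grip":-0.8},
    {"translation":[0,0,0.005],"turn":[0,0,0],"grip":-0.8},
    {"translation":[0,0,0.005],"turn":[0,0,0],"grip":-0.8}
  ]
}}

```text
time: 12.2
eef_pos: [583.8, -4.6, 188.9]
eef_rot: [[0.83, 0.285, 0.48], [0.247, -0.959, 0.142], [0.5, 0.0, -0.866]]
ft_force: [-0.8, -0.1, -2.9]
finger_gap: 22.4
grip_force: 69.0
```

```bash
python3 st.py
```

```text
TCP in ring_a frame [-2.55 -0.09 38.1 ] F [-2.1  0.1 -2.1] j6 0.264 68.98925816640258 12.2
```

{"op": "drive_tool", "data": {
  "series": [
    {"translation":[0,0,0.001],"turn":[0,0,0],"grip":-0.8},
    {"translation":[0,0,0.002],"turn":[0,0,0],"grip":-0.8},
    {"translation":[0,0,0.003],"turn":[0,0,0],"grip":-0.8},
    {"translation":[0,0,0.004],"turn":[0,0,0],"grip":-0.8},
    {"translation":[0,0,0.005],"turn":[0,0,0],"grip":-0.8},
    {"translation":[0,0,0.005],"turn":[0,0,0],"grip":-0.8}
  ]
}}

```text
time: 12.8
eef_pos: [586.5, -4.1, 186.6]
eef_rot: [[0.829, 0.285, 0.482], [0.247, -0.959, 0.141], [0.502, 0.002, -0.865]]
ft_force: [-16.8, -3.9, 24.2]
finger_gap: 22.4
grip_force: 72.4
```

```bash
python3 st.py
```

```text
TCP in ring_a frame [-1.32 -0.44 34.7 ] F [-2.8  1.  29.6] j6 0.255 72.36455384641886 12.8
```

Contact at about 31 N along the axis, at the expected stop depth. I'll ease off and hold the press briefly.

{"op": "drive_tool", "data": {
  "series": [
    {"translation":[0,0,-0.0007],"turn":[0,0,0],"grip":-0.8},
    {"translation":[0,0,-0.0007],"turn":[0,0,0],"grip":-0.8},
    {"translation":[0,0,-0.0007],"turn":[0,0,0],"grip":-0.8},
    {"translation":[0,0,-0.0007],"turn":[0,0,0],"grip":-0.8}
  ]
}}

```text
time: 13.2
eef_pos: [586.0, -4.2, 186.4]
eef_rot: [[0.829, 0.285, 0.481], [0.247, -0.959, 0.142], [0.501, 0.001, -0.865]]
ft_force: [-10.8, -2.0, 13.4]
finger_gap: 22.4
grip_force: 71.0
```

```bash
python3 st.py
```

```text
TCP in ring_a frame [-1.84 -0.32 34.81] F [-2.7  1.2 17. ] j6 0.256 70.9786501340568 13.2
```

{"op": "drive_tool", "data": {
  "series": [
    {"translation":[0,0,-0.0004],"turn":[0,0,0],"grip":-0.8},
    {"translation":[0,0,-0.0004],"turn":[0,0,0],"grip":-0.2},
    {"translation":[0,0,-0.0004],"turn":[0,0,0],"grip":0.4},
    {"translation":[0,0,-0.0004],"turn":[0,0,0],"grip":1},
    {"translation":[0,0,-0.0004],"turn":[0,0,0],"grip":1},
    {"translation":[0,0,-0.0004],"turn":[0,0,0],"grip":1},
    {"translation":[0,0,-0.0004],"turn":[0,0,0],"grip":1},
    {"translation":[0,0,-0.0004],"turn":[0,0,0],"grip":1}
  ]
}}

```text
time: 14.0
eef_pos: [585.7, -4.0, 185.6]
eef_rot: [[0.83, 0.285, 0.48], [0.247, -0.959, 0.142], [0.5, 0.0, -0.866]]
ft_force: [-0.1, 0.4, -0.3]
finger_gap: 85.5
grip_force: 0.0
```

```bash
python3 st.py
```

```text
TCP in ring_a frame [-2.48 -0.11 34.29] F [-0.1  0.4 -0.2] j6 0.256 0.0 14.0
```

{"op": "drive_tool", "data": {
  "series": [
    {"translation":[0,0,-0.005],"turn":[0,0,0],"grip":1},
    {"translation":[0,0,-0.015],"turn":[0,0,0],"grip":1},
    {"translation":[0,0,-0.035],"turn":[0,0,0],"grip":1},
    {"translation":[0,0,-0.06],"turn":[0,0,0],"grip":1},
    {"translation":[0,0,-0.09],"turn":[0,0,0],"grip":1},
    {"translation":[0,0,-0.12],"turn":[0,0,0],"grip":1},
    {"translation":[0,0,-0.14],"turn":[0,0,0],"grip":1},
    {"translation":[0,0,-0.15],"turn":[0,0,0],"grip":1},
    {"translation":[0,0,-0.15],"turn":[0,0,0],"grip":1},
    {"translation":[0,0,-0.15],"turn":[0,0,0],"grip":1}
  ]
}}

```text
time: 15.0
eef_pos: [513.6, -25.4, 315.1]
eef_rot: [[0.83, 0.285, 0.48], [0.247, -0.959, 0.142], [0.5, 0.0, -0.866]]
ft_force: [-0.9, 0.1, -0.3]
finger_gap: 85.5
grip_force: 0.0
```

```bash
python3 st.py; python3 - <<'E'
from plant import *
import cv2,numpy as np
o=[]
for n,(x,y,w,h) in (("top",(190,120,80,100)),("scene",(160,140,120,120))):
    im=get_image(n)[y:y+h,x:x+w,::-1];o.append(cv2.resize(im,(400*w//h,400),interpolation=cv2.INTER_CUBIC))
cv2.imwrite("pics/end.png",np.hstack(o))
E
```

```text
TCP in ring_a frame [-2.8700e+00  2.0000e-02  1.8398e+02] F [-0.8  0.4  0.1] j6 0.628 0.0 15.0
```

View pics/end.png

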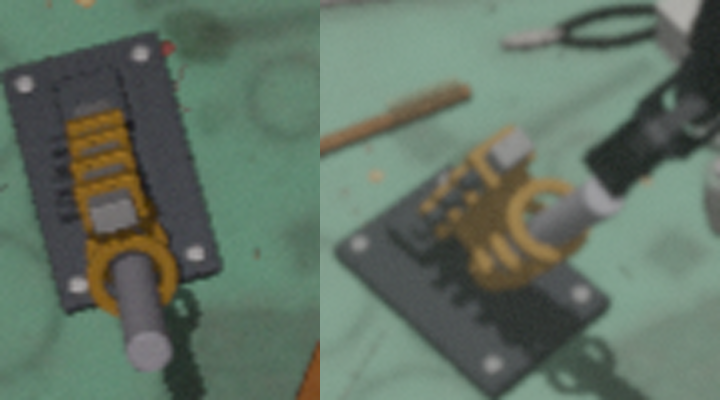

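The bar stands in the gauge with its top at about (150,350) in the top half and (603,195) in the scene half, and the gripper is clear of it. I'll hand in.

```bash
python3 -c "
from plant import *
print(close_job())"
```

```text
the job is handed in; nothing more can be done
None
```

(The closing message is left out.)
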